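# Sort out the mixed-up containers on the laundry counter

## Robot

A 7-joint arm with a two-finger parallel gripper is mounted at the origin on the work surface. World frame = base frame: x ahead of the robot, y to its left, z up, the work surface at z = 0. Lengths are in m, angles in rad, forces in N, time in s.
With the tool pointing down it reaches from about 0.425 to 0.825 m from the base axis. Payload 3.6 kg.
Tool frame: the origin (TCP) lies where the fingers leave the gripper's body, on its centre line; the fingertips stand 73 mm ahead of it and the grasp point (between the pads) lies 54 mm ahead of it; z points along the fingers, y is the line along which they close (so a half turn about z gives the same grasp; the last joint's range is limited). The gripper opens to 85 mm and grips with 20 to 120 N. Pads are 22 mm wide; open, the fingers measure 114 mm over their backs; the gripper's body (76 mm by 85 mm) begins 54 mm behind the grasp point. The pads swing forward as they close: fully open they stand 13 mm farther back than shut.
Start: joints at [-0.026, 0.615, -0.013, 1.423, 0.008, 1.103, -0.04], TCP at [0.65, 0, 0.304] pointing down, gripper open.
Joint ranges: [-3.12, 3.12], [-0.3, 2.06], [-1.34, 1.32], [0.26, 2.42], [-1.36, 4.5], [0.01, 1.98], [-2.84, 2.84]. Speed limits (rad/s): [2.79, 2.79, 3.14, 3.14, 3.14, 3.14, 3.14].

## Interface

Orientations are given as a unit quaternion [x, y, z, w].
In Python, from station import arm, snapshot, camera_info, ticket gives the robot as it stands. Calls block until the motion is done:
- arm.movep(position, orientation): joint-space move of the TCP to a pose.
- arm.line_to(position, velocity=0.15, ori=None): straight line of the TCP; ori=None keeps the orientation; velocity is the mean speed in m/s.
- arm.move_j(angles): joint-space move.
- arm.move_gripper(opening, effort=None): opening from 0.0 (shut) to 1.0 (fully open); effort is the grip in N (None keeps the last); returns when the fingers have stopped.
- arm.pause(seconds).
- arm.ik(position, orientation): joint angles nearest the present ones, or None.
- snapshot(name): name is "scene" or "side" or "wrist"; returns the picture (400x640x3 uint8, blue, green, red); there is no depth.
- camera_info(name): a dict with "fx", "fy", "cx", "cy" (pixels), "R" (3x3) and "t" (3): a world point X has camera coordinates R X + t; the wrist camera has in their place "T_tool_cam" (4x4, takes a point from camera to tool coordinates, whose origin is the TCP and whose axes are the flange's). Camera axes: x right, y down, z forward; pixel columns grow to the right and rows downward; lengths in m; the calibration is good to about 2 mm. A picture is of the moment at which its call begins: read the wrist's pose just before it. camera_info takes no time and is no camera call.
A pose or a line that the arm cannot do raises arm.MotionError and nothing moves.
- ticket.finish_job(): hands the job in; it is judged then, once.
Readings, each from a call of its own:
- arm.read_time(): time.
- arm.read_joint_positions(): joint angles.
- arm.read_dq(): joint speeds.
- arm.read_effort(): joint torques, N m.
- arm.read_tool_pos(): TCP position.
- arm.read_eef_rot(): TCP orientation.
- arm.read_ft_force(): force on the tool from outside, world axes, zero at the start.
- arm.read_wrist_torque(): the same for the moment, N m.
- arm.read_opening(): opening from 0.0 (shut) to 1.0 (fully open).
- arm.read_finger_force(): force on a finger pad.
Only numpy, scipy, OpenCV 4.12 (cv2) and the standard library are available. Lean on these libraries where they do the work, as an engineer would, in place of code of your own. Each camera call takes 0.05 s, during which the arm holds its last target. There are 200 camera calls.

## Task

The three laundry containers have been put back on one another's drip mats. Put each upright in the middle of the rubber mat of its own shape (round tub on the round mat, square tin on the square mat and oblong jug on the oblong mat, the last two turned to line up with their mat's sides), parking one on the cork trivet meanwhile. They drip, so set them down only on mats or trivet, never on the bare counter, don't tip them over, and leave the peg basket, bowl and brush alone.

Things in the scene. Friction and masses are not known exactly. Their poses are not given: they have to be found in the camera images.
- tub_round: round white tub with a grey lid, 60 mm diameter, straight sides to 110 mm height, on top a 34 mm round knob 8 mm high (118 mm in all), about 0.3 kg; origin at the centre of its underside, z up. At the start it stands on a wrong mat.
- tin_square: square white tin with a grey lid, 58 x 58 mm, straight sides to 90 mm height, on top a 30 mm square knob 5 mm high (95 mm in all), about 0.35 kg; origin at the centre of its underside, z up, x and y square to its sides. At the start it stands on a wrong mat.
- jug_oblong: flat oblong white jug, 92 mm long (its x) by 44 mm thick (its y), straight sides to 120 mm height, on top a 32 mm round grey cap 12 mm high (132 mm in all), about 0.4 kg; origin at the centre of its underside, z up. At the start it stands on a wrong mat.
- mat_round: round dark rubber drip mat, 110 mm diameter, flat, 6 mm thick, fixed to the counter; origin at the centre of its underside, so its top is at z = 6 mm
- mat_square: square dark rubber drip mat, 106 x 106 mm, flat, 6 mm thick, fixed; origin at the centre of its underside, x and y square to its sides
- mat_oblong: oblong dark rubber drip mat, 140 mm (its x) by 92 mm (its y), flat, 6 mm thick, fixed; origin at the centre of its underside
- trivet: six-sided cork trivet, 124 mm over the corners (107 mm over the flats), flat, 6 mm thick, fixed, empty at the start: the spare place; origin at the centre of its underside
- peg_basket: bystander: open blue basket of wooden clothes pegs, 100 x 150 x 60 mm (x, y, z), loose; origin at the centre of its underside
- ball_bowl: bystander: white bowl, 124 mm across the rim, 50 mm high, with two grey dryer balls reaching 72 mm height, loose; origin at the centre of its underside
- scrub_brush: bystander: wooden scrubbing brush lying bristles down, 120 x 52 x 38 mm (x, y, z), loose; origin at the centre of its underside
There are look-alikes about, which are no part of the job. What is shaped like the tin_square but blue or green is not meant.

How it is judged:
By the outcome, as a careful person would: the job done as asked, in the order asked, and still so for the second after the job is handed in, with the robot touching nothing.
It also fails if it takes over 106 s, if anything falls off the work surface, if the arm or the gripper's body presses on something with over 40 N, if the wrist force passes 120 N, or if a joint passes its speed limit or range.

## Working session

There is one attempt and no reset: what is moved stays moved. The work goes in short steps, each a Python script; the robot and the scene stay as the last script left them, time stands still between calls to the robot, and variables do not carry over. Pictures are saved under pics/ and viewed, at most 14 in all, crops included, and the job is handed in when it is done.

```bash
ls; mkdir -p pics; python3 - <<'E'
from station import arm,snapshot,camera_info
import cv2,numpy as np
for n in("scene","side","wrist"):
    cv2.imwrite(f"pics/{n}0.png",snapshot(n)); print(n,camera_info(n))
print(arm.read_time(),arm.read_tool_pos(),arm.read_eef_rot())
E
```

```text
pics
scene {'fx': 512.2907062339312, 'fy': 512.2907062339312, 'cx': 317.7197595256187, 'cy': 199.00551662328638, 'R': array([[ 0.6833513 ,  0.73008516, -0.00258236],
       [ 0.52886516, -0.49744394, -0.68764175],
       [-0.50332161,  0.46853516, -0.72604556]]), 't': array([-0.37093335, -0.24287503,  1.63371966])}
side {'fx': 415.80984364184076, 'fy': 415.80984364184076, 'cx': 325.0637698655788, 'cy': 200.81224114827225, 'R': array([[-0.97091658, -0.23934187, -0.00603889],
       [-0.12761567,  0.53869898, -0.83277707],
       [ 0.20257156, -0.80778641, -0.55357554]]), 't': array([0.48995579, 0.0957789 , 0.83667371])}
wrist {'fx': 304.89232321778246, 'fy': 304.89232321778246, 'cx': 320.5936143931999, 'cy': 197.90943950494443, 'T_tool_cam': array([[-4.78688719e-05, -9.64165730e-01, -2.65300665e-01,
         6.62726627e-02],
       [ 9.99999886e-01, -1.72203848e-04,  4.45397236e-04,
         2.80057795e-04],
       [-4.75122546e-04, -2.65300613e-01,  9.64165628e-01,
        -6.98946487e-02],
       [ 0.00000000e+00,  0.00000000e+00,  0.00000000e+00,
         1.00000000e+00]])}
0.15 [6.49545450e-01 2.63356512e-05 3.02991460e-01] [ 0.70707961  0.70713323 -0.00071665 -0.00071263]
```

View pics/scene0.png

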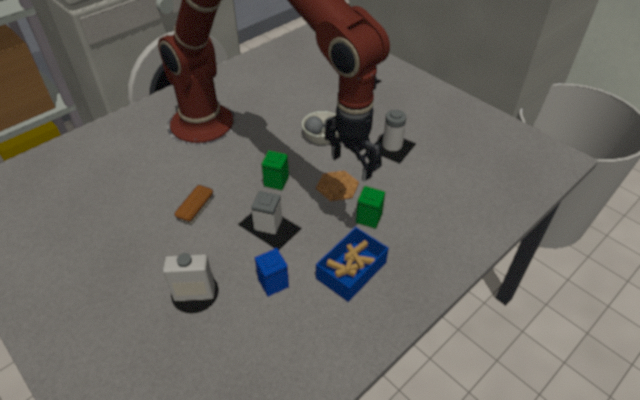

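View pics/side0.png

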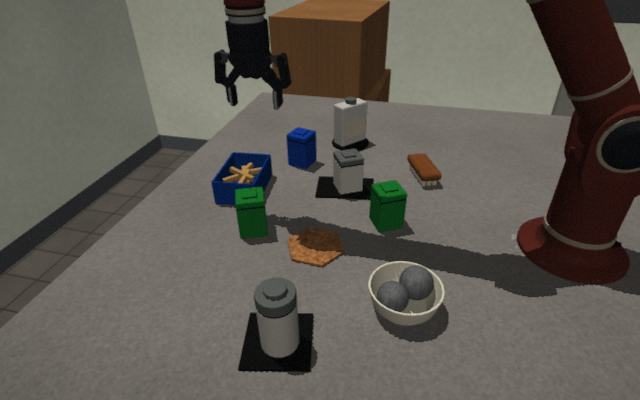

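View pics/wrist0.png

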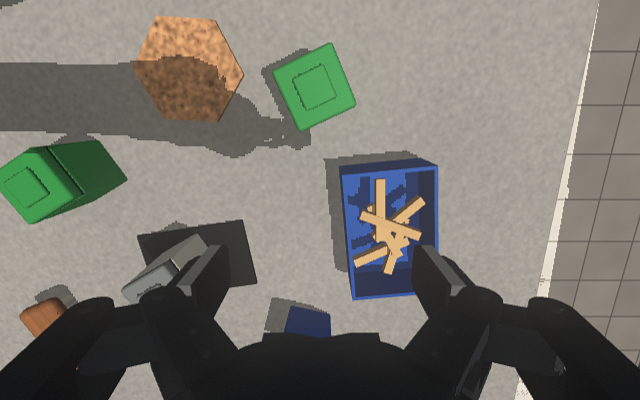

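The tub (scene 395,135) is on the square mat, the tin (267,213) on the oblong mat and the jug (190,278) on the round mat. The trivet (337,185) is empty, with two green look-alikes beside it. Next I'll compute rough positions and take closer wrist views.

```bash
cat > h.py <<'E'
from station import arm,snapshot,camera_info,ticket
import cv2,numpy as np
from scipy.spatial.transform import Rotation as Ro
def cam(name):
    c=camera_info(name)
    if name=="wrist":
        T=np.eye(4);T[:3,:3]=Ro.from_quat(arm.read_eef_rot()).as_matrix();T[:3,3]=arm.read_tool_pos()
        T=T@c["T_tool_cam"]; c["R"]=T[:3,:3].T; c["t"]=-c["R"]@T[:3,3]
    return c
def unproj(c,uv,z):
    uv=np.atleast_2d(np.asarray(uv,float))
    d=np.c_[(uv[:,0]-c["cx"])/c["fx"],(uv[:,1]-c["cy"])/c["fy"],np.ones(len(uv))]@c["R"]
    o=-c["R"].T@c["t"]
    return (o+d*((z-o[2])/d[:,2])[:,None])[:,:2]
def proj(c,X):
    p=np.asarray(X)@c["R"].T+c["t"]
    return np.c_[c["fx"]*p[:,0]/p[:,2]+c["cx"],c["fy"]*p[:,1]/p[:,2]+c["cy"]]
def quat(a):  # tool down, finger-closing axis y at world angle a
    y=np.array([np.cos(a),np.sin(a),0]);z=np.array([0,0,-1.])
    return Ro.from_matrix(np.c_[np.cross(y,z),y,z]).as_quat()
E
python3 - <<'E'
from h import *
s=cam("scene");d=cam("side");w=cam("wrist")
def p(n,c,uv,z): print(n,unproj(c,uv,z).round(3).tolist())
p("tubtop s",s,[396,112],.124);p("tubtop d",d,[276,287],.124)
p("tintop s",s,[267,197],.1);p("tintop d",d,[348,153],.1)
p("jugcap s",s,[184,257],.138);p("jugcap d",d,[351,100],.138)
p("trivet s,d",s,[337,185],.006);p("",d,[315,247],.006);p("w",w,[188,69],.006)
p("greens",w,[[314,87],[24,188]],.09)
p("matsq",s,[395,147],.006);p("matob",s,[270,228],.006);p("matrd",s,[194,293],.006)
p("basket",w,[[343,168],[437,166]],.06)
p("bowl",d,[406,290],.04);p("brush",d,[424,167],.03);p("blue",d,[302,132],.09)
E
```

```text
tubtop s [[0.487, 0.359]]
tubtop d [[0.487, 0.353]]
tintop s [[0.477, -0.11]]
tintop d [[0.478, -0.118]]
jugcap s [[0.523, -0.373]]
jugcap d [[0.519, -0.363]]
trivet s,d [[0.5, 0.114]]
 [[0.496, 0.121]]
w [[0.501, 0.115]]
greens [[0.644, 0.089], [0.366, -0.002]]
matsq [[0.504, 0.354]]
matob [[0.493, -0.123]]
matrd [[0.525, -0.377]]
basket [[0.673, 0.012], [0.77, 0.014]]
bowl [[0.309, 0.232]]
brush [[0.299, -0.22]]
blue [[0.623, -0.228]]
```

```bash
python3 - <<'E'
from h import *
import pickle
C={}
q=quat(0)
for n,p in (("jug",(.525,-.46,.34)),("tin",(.5,-.21,.34)),("tub",(.5,.26,.34))):
    arm.movep(p,q); C[n]=cam("wrist"); im=snapshot("wrist"); cv2.imwrite(f"pics/w_{n}.png",im); print(n,arm.read_time())
pickle.dump(C,open("C.pkl","wb"))
cv2.imwrite("pics/w3.png",np.vstack([np.hstack([cv2.imread(f"pics/w_{n}.png")[:300,:] for n in("jug","tin")]),np.hstack([cv2.imread("pics/w_tub.png")[:300],np.zeros((300,640,3),np.uint8)])])[:, :] if 0 else np.hstack([cv2.imread(f"pics/w_{n}.png")[:280,180:446] for n in("jug","tin","tub")]))
E
```

```text
jug 1.9417
tin 2.975
tub 4.7417
```

View pics/w3.png

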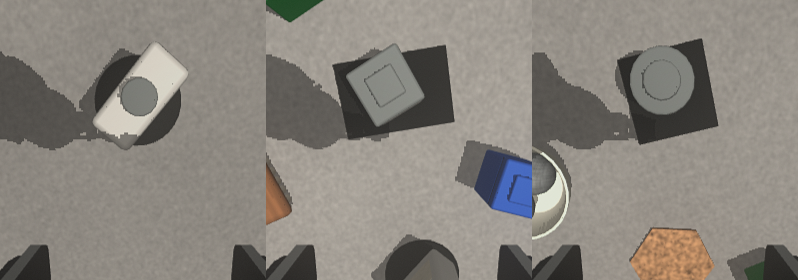

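The jug sits diagonally (about 52°) on the round mat, the tin (about 31°) is off-centre on the oblong mat (about 10°), and the tub is off-centre on the square mat (about 14°). I'll refine these with an edge fit to the known outlines.

```bash
cat > fit.py <<'E'
from h import *
from scipy.optimize import differential_evolution
def rect(a,b,r=0):
    t=np.linspace(-.5,.5,60)
    return np.r_[np.c_[t*a,0*t-b/2],np.c_[t*a,0*t+b/2],np.c_[0*t-a/2,t*b],np.c_[0*t+a/2,t*b]]
def circ(d):
    t=np.linspace(0,2*np.pi,200);return np.c_[np.cos(t),np.sin(t)]*d/2
def hexa(R):
    v=np.array([[np.cos(k*np.pi/3),np.sin(k*np.pi/3)] for k in range(7)])*R
    return np.vstack([np.linspace(v[k],v[k+1],40) for k in range(6)])
S={"jugtop":(rect(.092,.044),.126),"jugcap":(circ(.032),.138),"tintop":(rect(.058,.058),.096),"tubtop":(circ(.06),.116),
"mat_round":(circ(.110),.006),"mat_square":(rect(.106,.106),.006),"mat_oblong":(rect(.14,.092),.006),"trivet":(hexa(.062),.006)}
def outl(n,p,c):
    o,z=S[n];k,s=np.cos(p[2]),np.sin(p[2])
    return proj(c,np.c_[o@np.array([[k,s],[-s,k]])+p[:2],np.full(len(o),z)])
def fit(n,im,c,uv,yaw,cost=4,w=.02):
    e=cv2.Canny(cv2.GaussianBlur(im,(3,3),0),35,90)
    dt=cv2.distanceTransform(255-e,cv2.DIST_L2,5)
    x0=unproj(c,uv,S[n][1])[0]
    def f(p):
        q=outl(n,p,c).astype(np.float32)
        v=cv2.remap(dt,q[:,0].copy(),q[:,1].copy(),cv2.INTER_LINEAR,borderValue=cost)
        return np.minimum(v,cost).mean()
    r=differential_evolution(f,[(x0[0]-w,x0[0]+w),(x0[1]-w,x0[1]+w),(yaw-.25,yaw+.25)],seed=1,popsize=20,tol=1e-6)
    return r.x,r.fun
E
python3 - <<'E'
from fit import *
import pickle
C=pickle.load(open("C.pkl","rb"));P={};tiles=[]
for v,L in {"jug":[("jugtop",(320,99),.91),("jugcap",(318,96),0),("mat_round",(318,100),0)],
 "tin":[("tintop",(299,86),.54),("mat_oblong",(308,93),.17)],
 "tub":[("tubtop",(310,80),0),("mat_square",(317,92),.24),("trivet",(319,262),0)]}.items():
    im=cv2.imread(f"pics/w_{v}.png");big=cv2.resize(im,None,fx=2,fy=2,interpolation=cv2.INTER_CUBIC)
    for n,uv,y in L:
        P[n],c=fit(n,im,C[v],uv,y); print(n,P[n].round(4),round(c,2))
        for q in outl(n,P[n],C[v]): cv2.circle(big,tuple((q*2+.5).astype(int)),0,(0,0,255),-1)
    tiles.append(big[50:(350),500:766])
cv2.imwrite("pics/fit.png",np.hstack(tiles));pickle.dump(P,open("P.pkl","wb"))
E
```

```text
jugtop [ 0.5244 -0.379   0.9131] 1.29
jugcap [ 0.525 -0.377  0.154] 0.37
mat_round [ 0.5232 -0.3756  0.0252] 1.3
tintop [ 0.4809 -0.1196  0.5425] 0.6
mat_oblong [ 0.4861 -0.1211  0.1585] 0.46
tubtop [ 0.4918  0.3539 -0.148 ] 0.87
mat_square [0.4969 0.3492 0.2255] 0.49
trivet [ 0.5004  0.1131 -0.0579] 0.25
```

View pics/fit.png

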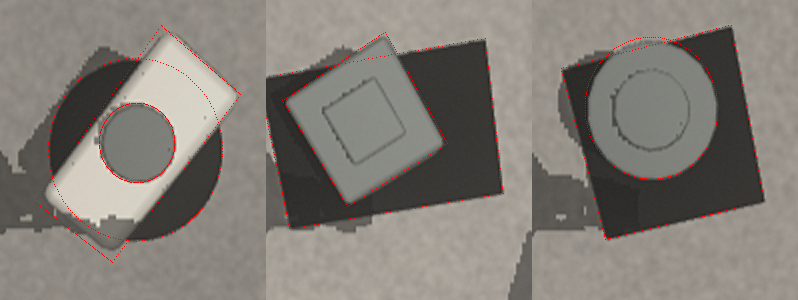

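The fits line up with the lid and mat edges. The spare trivet fits too, and heights and reaches are consistent. The tub goes to the trivet first, using a force-checked set-down.

```bash
cat > pp.py <<'E'
from fit import *
import pickle
P=pickle.load(open("P.pkl","rb"))
UP=.17
def pick(xy,a,z,grip=60):
    q=quat(a)
    arm.move_gripper(1.0)
    arm.movep([*xy,z+UP],q)
    arm.line_to([*xy,z+.06],velocity=.25); arm.line_to([*xy,z],velocity=.12)
    arm.move_gripper(0.0,grip)
    print("grip",round(arm.read_opening(),3),round(arm.read_finger_force(),1),arm.read_tool_pos().round(4))
    arm.line_to([*xy,z+.03],velocity=.1); arm.line_to([*xy,z+UP],velocity=.25)
    print("lifted",round(arm.read_opening(),3),np.round(arm.read_ft_force(),1),arm.read_time())
def place(xy,a,z):
    q=quat(a)
    p=arm.read_tool_pos()
    arm.line_to([*xy,z+UP],velocity=.25,ori=q)
    arm.line_to([*xy,z+.03],velocity=.2); arm.line_to([*xy,z+.004],velocity=.06)
    arm.pause(.2); f0=arm.read_ft_force()[2]
    for k in range(7):
        arm.line_to([*xy,z+.003-.001*k],velocity=.02)
        f=arm.read_ft_force()[2]
        if f-f0>2: break
    print("down",k,round(f0,1),round(f,1),arm.read_tool_pos().round(4))
    arm.move_gripper(1.0); arm.pause(.2)
    arm.line_to([*xy,z+.06],velocity=.15); arm.line_to([*xy,z+UP],velocity=.25)
    print("t",arm.read_time())
E
python3 - <<'E'
from pp import *
pick(P["tubtop"][:2],0,.146); place(P["trivet"][:2],0,.146)
cv2.imwrite("pics/s1.png",snapshot("side"))
E
```

```text
grip 0.687 64.2 [0.4921 0.3544 0.1474]
lifted 0.685 [ 0.9  0.1 -3.6] 8.2
down 2 -3.0 2.0 [0.5005 0.1131 0.1474]
t 13.4167
```

View pics/s1.png

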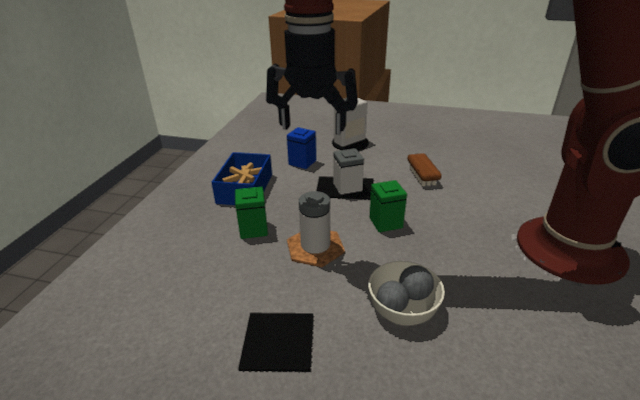

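The tub stands upright centred on the trivet (side 315,222), and the square mat (278,340) is free. Next are the tin and then the jug, with a wrist view after each.

```bash
cat >> pp.py <<'E'
def check(pos,items,tag):
    arm.movep(pos,quat(0)); arm.pause(.2); c=cam("wrist"); im=snapshot("wrist"); big=cv2.resize(im,None,fx=2,fy=2)
    for n,xy0,y in items:
        uv=proj(c,[[*xy0,S[n][1]]])[0]
        p,cost=fit(n,im,c,uv,y); print(n,p.round(4),round(cost,2))
        for r in outl(n,p,c): cv2.circle(big,tuple((r*2+.5).astype(int)),0,(0,0,255),-1)
    u,v=(uv*2).astype(int); cv2.imwrite(f"pics/{tag}.png",big[max(v-200,0):v+200,max(u-200,0):u+200])
E
python3 - <<'E'
from pp import *
t=P["tintop"];m=P["mat_square"]
pick(t[:2],t[2],.126); place(m[:2],m[2],.126)
check((.5,.26,.34),[("tintop",m[:2],m[2]),("mat_square",m[:2],m[2])],"c_tin")
E
```

```text
grip 0.675 65.3 [ 0.4814 -0.1199  0.127 ]
lifted 0.675 [-1.  -0.2 -5. ] 17.3917
down 3 -3.2 5.2 [0.497  0.3494 0.1271]
t 23.7917
tintop [0.4966 0.35   0.2206] 0.88
mat_square [0.4969 0.349  0.2262] 0.31
```

View pics/c_tin.png

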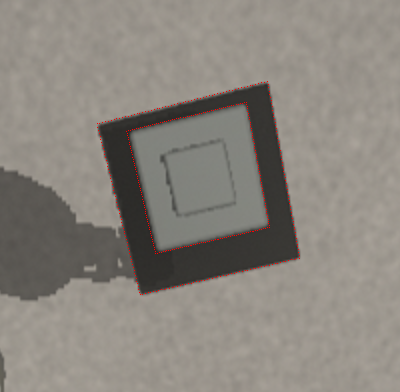

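The tin is centred on the square mat to about 1 mm and squared to it. Next I'll refit the empty oblong mat and move the jug.

```bash
python3 - <<'E'
from pp import *
m=P["mat_oblong"]
arm.movep((.5,-.21,.34),quat(0)); arm.pause(.2); c=cam("wrist"); im=snapshot("wrist")
m,k=fit("mat_oblong",im,c,proj(c,[[*m[:2],.006]])[0],m[2]); print(m,k); P["mat_oblong"]=m; pickle.dump(P,open("P.pkl","wb"))
j=P["jugcap"][:2]; y=P["jugtop"][2]
pick(j,y-np.pi/2,.156); place(m[:2],m[2]-np.pi/2,.156)
check((.5,-.21,.34),[("jugcap",m[:2],0),("jugtop",m[:2],m[2]),("mat_oblong",m[:2],m[2])],"c_jug")
arm.movep((.525,-.46,.34),quat(0)); arm.pause(.2); c=cam("wrist"); im=snapshot("wrist")
r,k=fit("mat_round",im,c,proj(c,[[*P["mat_round"][:2],.006]])[0],0);print(r,k);P["mat_round"]=r; pickle.dump(P,open("P.pkl","wb"))
E
```

```text
[ 0.48614205 -0.12080416  0.15903386] 0.29692137241363525
grip 0.509 61.4 [ 0.5253 -0.3773  0.157 ]
lifted 0.512 [-0.5  0.6 -4.5] 30.2917
down 3 -4.1 5.4 [ 0.4862 -0.1209  0.1569]
t 35.9417
jugcap [ 0.4866 -0.1214  0.1917] 0.35
jugtop [ 0.486  -0.1224  0.1274] 0.7
mat_oblong [ 0.486  -0.1208  0.1571] 0.3
[ 0.52294086 -0.37570565  0.05468988] 0.2615917921066284
```

View pics/c_jug.png

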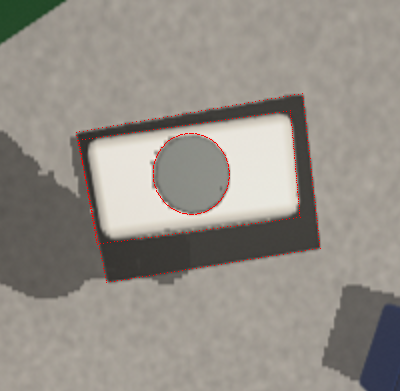

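The jug is upright, centred within about 1 mm and lined up within about 1–2°. Last, the tub goes to the round mat.

```bash
python3 - <<'E'
from pp import *
r=P["mat_round"][:2]
pick(P["trivet"][:2],0,.146); place(r,0,.146)
check((.525,-.46,.34),[("tubtop",r,0),("mat_round",r,0)],"c_tub")
cv2.imwrite("pics/s2.png",snapshot("scene"))
E
```

```text
grip 0.687 63.4 [0.5006 0.1132 0.1472]
lifted 0.695 [-0.   0.1 -2.4] 43.75
down 2 -3.2 -0.4 [ 0.523  -0.3759  0.1474]
t 49.9583
tubtop [ 0.5224 -0.3778  0.1747] 0.98
mat_round [ 0.5231 -0.3757 -0.212 ] 0.29
```

View pics/c_tub.png

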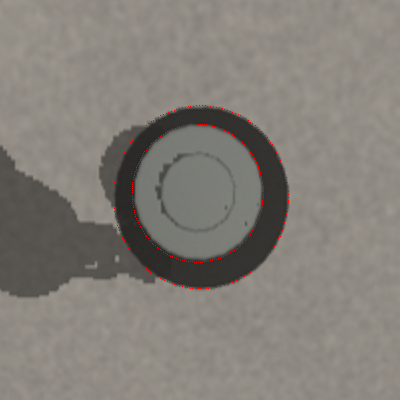

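View pics/s2.png

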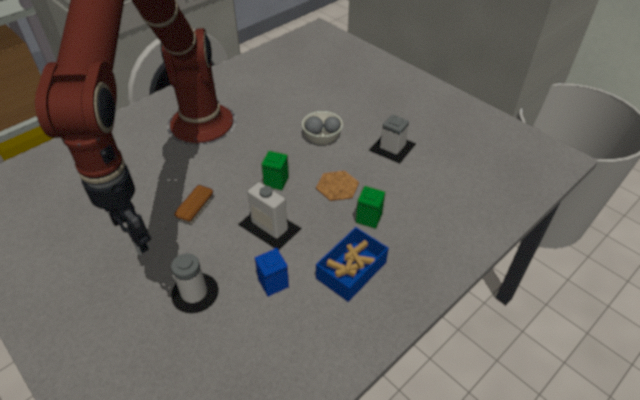

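Tub (188,280), jug (268,212) and tin (394,135) all stand upright on their own mats; the trivet is empty and the bystanders haven't moved.

```bash
python3 -c "
from station import ticket
print(ticket.finish_job())"
```

```text
the job is handed in; nothing more can be done
None
```

The job is handed in: tub, tin and jug each stand upright on their own mat, centred to about 2 mm, with tin and jug aligned to within about 2°; it took about 51 s, and the basket, bowl and brush were left alone.

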